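Tip the rocking brush rest flat side down and lay the brush on it

ROBOT

A 6-joint arm with a two-finger parallel gripper is mounted at the origin on the work surface. World frame = base frame: x ahead of the robot, y to its left, z up, the work surface at z = 0. Lengths are in m, angles in rad, forces in N, time in s.
With the tool pointing down it reaches from about 0.25 to 0.725 m from the base axis. Payload 4 kg.
Tool frame: the origin (TCP) lies on the centre line of the jaws, within the pads' length; the fingertips stand 22 mm ahead of it and the grasp point (between the pads) lies 3 mm ahead of it; z points along the fingers, y is the line along which they close (so a half turn about z gives the same grasp; the last joint's range is limited). The gripper opens to 85 mm and grips with 20 to 120 N. Pads are 22 mm wide; open, the fingers measure 114 mm over their backs; the gripper's body (76 mm by 85 mm) begins 54 mm behind the grasp point. The pads swing forward as they close: fully open they stand 13 mm farther back than shut.
Start: joints at [1.28, 0.241, 0.005, 1.335, 0, 1.571], TCP at [0.143, 0.479, 0.253] pointing down, gripper open.
Joint ranges: [-2.72, 2.72], [-1.05, 1.87], [-1.09, 1.28], [-1.99, 2.15], [-1.42, 1.44], [-3.14, 3.14]. Speed limits (rad/s): [2.79, 2.79, 3.14, 3.14, 3.14, 3.14].

INTERFACE

Orientations are given as a unit quaternion [x, y, z, w].
In Python, from workcell import bot gives the robot as it stands.
- The arm moves only by the shell command python3 -m inch 'ROWS'. ROWS is JSON, one flat list of numbers, 7 for each row, row after row: the shift along the world's x, y, z in mm, then the turn, a rotation vector about the world's x, y, z in rad, then the opening in per cent of the stroke, from 0 (shut) to 100 (fully open). A call has 1 to 8 rows; each row is the pose to reach, as a shift and turn from the pose commanded when the call began; what a row does not reach only later rows make up. A row lasts 1/12 s, in which the tool goes at most 41.7 mm and 7.16 degrees, less where a joint would pass 70% of its speed; a pose out of reach is approached as far as the arm can. A call with a gripper value outside its range is refused whole. The fingers move at their own pace and stop on an object; the grip force is fixed at half the most. Time passes only in rows, so rows that repeat a pose let the fingers close. It gives the time, the measured TCP pose, the force, the opening and the grip force at its end, in the units of the state.
- bot.get_obs(): the state, without advancing time (a new reading comes with each control period).
- bot.camera(name): name is "side" or "top"; returns the picture (480x640x3 uint8, blue, green, red); there is no depth.
- bot.camera_info(name): a dict with "intrinsics" (3x3 intrinsics, pixels), "camera_from_world" (4x4, takes a point from world to camera coordinates). Camera axes: x right, y down, z forward; pixel columns grow to the right and rows downward; lengths in m; the calibration is good to about 2 mm. A picture is of the moment at which its call begins. camera_info takes no time and is no camera call.
- bot.job_done(): hands the job in; it is judged then, once.
Trained networks look in the newest picture that a camera, given by its name, has taken for a name from the list of things; names that differ only in an ending like _2 or _b are one class to them, and where a whole thing is asked for, a point or a joint stands for the part that bears it (a point fixed in the world has none). Each returns a list of dicts, best first, with "confidence" (0 to 1); they miss things now and then, are a little off and sometimes report something else, mostly with a low value. They report only what shows in the picture. A call takes as long as a camera call. They do not tell look-alikes from the thing itself.
- bot.silhouettes(camera, target): "mask" (480x640 bool, what is visible of it) and "uv" ([column, row] in pixels, amid what is visible of it).
- bot.spot_point(camera, target): "uv" ([column, row] in pixels: a listed point, or the origin of a listed thing).
The state is a dict: "clock": time; "joint_pos": joint angles; "joint_vel": joint speeds; "tau": joint torques, N m; "eef_pos": TCP position; "tool_rot": TCP orientation; "ft_force": force on the tool from outside, world axes, zero at the start; "ft_torque": the same for the moment, N m; "grip_width": finger opening in m; "grasp_force": force on a finger pad.
Only numpy, scipy, OpenCV 4.12 (cv2) and the standard library are available. Lean on these libraries where they do the work, as an engineer would, in place of code of your own. Each camera call takes 0.05 s, during which the arm holds its last target. There are 200 camera calls.

TASK

The half-round wooden brush rest has been put down on its round back, where it rocks at every touch. Tip it over so that it sits still with its flat side down on the table, and then lay the flat brush across it, lying in any one of its notches, with the rest carrying it a little behind the metal ferrule so that the bristles stay clear of the table. Leave the lidded glass jar standing where it is.

Things in the scene. Friction and masses are not known exactly. Their poses are not given: they have to be found in the camera images.
- rest: Brush rest: brown wooden half-cylinder, 110 mm long (own x), radius 30 mm, about 110 g. Origin: centre of the flat side (110 x 60 mm), which is also the axis of the round; own z points from the flat side into the round. Starts at rest in either half of the table, flat side up, axis 30 mm above the table, its x roughly along world y; it rocks freely to and fro (rolling about x) when touched and is slow to stop.
- rest_notch (a point): Floor centre of the rest's middle notch, 24 mm from the flat side; same axes as the rest. Three like notches cross the crest along own y, at own x = -32, 0, +32 mm: 18 mm wide, 6 mm deep, flat floor 36 mm long. Any will do for the brush.
- rest_edge (a point): Middle of one long edge of the flat side (rest's own y = +30 mm; the other edge is at -30 mm). Pushed sideways close under such an edge, moving up along with it, the rest rolls without slipping till the flat side stands upright; it balances 23 degrees beyond that on its other edge, then falls flat side down.
- brush_grip (a point): On the axis of the round handle (12 mm thick), a good place to hold, 17 mm behind the centre of mass. Own x: to the bristles, z up. Flat brush, 240 mm, 45 g, lying on the table, axis 6 mm up, bristles roughly away from the robot. Handle from 95 mm behind here to 80 mm ahead, then ferrule (35 long, 22 wide, 12 thick), then stiff bristles (30 long, 22 wide).
- brush_neck (a point): On the handle's axis, 55 mm ahead of brush_grip and 25 mm behind the ferrule: this point should end over the middle of the rest (within 35 mm along the brush).
- brush_tip (a point): The end of the bristles, on the axis of the brush, 145 mm ahead of brush_grip. It should end well above the table (more than 25 mm; about 45 mm when laid properly with the tail end on the table).
- jar_mid (a point): Centre, half-way up, of a bystander: a closed glass jar with a steel lid, 56 mm in diameter, 75 mm tall, standing beyond the middle. Not to be moved.
There are look-alikes about, which are no part of the job. What is shaped like the part that bears brush_grip but blue is not meant.

How it is judged:
By the outcome, as a careful person would: the job done as asked, in the order asked, and still so for the second after the job is handed in, with the robot touching nothing.
It also fails if it takes over 61 s, if anything falls off the work surface, if the arm or the gripper's body presses on something with over 40 N, if the wrist force passes 120 N, or if a joint passes its speed limit or range.

## Working session

There is one attempt and no reset: what is moved stays moved. The work goes in short steps, Python scripts to look and compute and a shell command to move; the robot and the scene stay as the last step left them, time stands still between calls to the robot, and variables do not carry over. Pictures are saved under pics/ and viewed, at most 10 in all, crops included, and the job is handed in when it is done.

```bash
mkdir -p pics; ls; cat > h.py <<'E'
import numpy as np, cv2
from workcell import bot
def ray(cam,uv):
    i=bot.camera_info(cam);K=np.array(i["intrinsics"]);T=np.array(i["camera_from_world"])
    R,t=T[:3,:3],T[:3,3];c=-R.T@t;d=R.T@np.linalg.inv(K)@np.array([uv[0],uv[1],1.]);return c,d
def onz(cam,uv,z):
    c,d=ray(cam,uv);return c+d*(z-c[2])/d[2]
def proj(cam,p):
    i=bot.camera_info(cam);K=np.array(i["intrinsics"]);T=np.array(i["camera_from_world"])
    q=K@(T[:3,:3]@np.asarray(p,float)+T[:3,3]);return q[:2]/q[2]
E
python3 - <<'E'
from h import *
ims=[bot.camera(c) for c in("top","side")]
for c,im in zip(("top","side"),ims): cv2.imwrite(f"pics/{c}0.png",im)
Z=dict(rest=.03,rest_notch=.006,rest_edge=.03,brush_grip=.006,brush_neck=.006,brush_tip=.006,jar_mid=.0375)
for c in("top","side"):
  print(c,ray(c,(320,240)))
  for n in Z:
    for d in bot.spot_point(c,n): print(n,np.round(d["uv"]),round(d["confidence"],2),onz(c,d["uv"],Z[n]).round(3))
print(bot.get_obs())
E
```

```text
pics
top (array([0.39623384, 0.03439363, 1.20549698]), array([ 0.02118059, -0.0082828 , -0.99995725]))
rest [414. 215.] 0.6 [ 0.488 -0.213  0.03 ]
rest [250. 184.] 0.19 [0.56  0.201 0.03 ]
rest_notch [411. 219.] 0.73 [ 0.479 -0.211  0.006]
rest_edge [416. 207.] 0.88 [ 0.507 -0.217  0.03 ]
brush_grip [435. 311.] 0.85 [ 0.24  -0.273  0.006]
brush_grip [240. 237.] 0.58 [0.427 0.23  0.006]
brush_grip [205. 327.] 0.56 [0.197 0.314 0.006]
brush_grip [415. 217.] 0.53 [ 0.483 -0.221  0.006]
brush_neck [246. 218.] 0.74 [0.476 0.215 0.006]
brush_neck [184. 330.] 0.7 [0.189 0.368 0.006]
brush_neck [414. 207.] 0.35 [ 0.509 -0.218  0.006]
brush_tip [148. 345.] 0.66 [0.151 0.457 0.006]
brush_tip [252. 183.] 0.59 [0.566 0.199 0.006]
brush_tip [487. 334.] 0.59 [ 0.183 -0.409  0.006]
jar_mid [327. 133.] 0.58 [0.692 0.01  0.038]
side (array([ 0.31821964, -1.10062052,  1.10224817]), array([ 0.0973908 ,  0.74159666, -0.66381546]))
rest [338. 328.] 0.95 [ 0.481 -0.214  0.03 ]
rest_notch [339. 334.] 0.66 [ 0.485 -0.212  0.006]
rest_notch [353. 326.] 0.2 [ 0.522 -0.189  0.006]
rest_edge [351. 323.] 0.68 [ 
[... 488 characters left out ...]
0.006 0.038]
{'clock': 0.8, 'joint_pos': array([ 1.27997817e+00,  2.40572471e-01,  5.03918412e-03,  1.33522121e+00,
       -8.20463332e-06,  1.57080212e+00]), 'joint_vel': array([ 0.00048433, -0.00058706, -0.00158148, -0.00026409, -0.00113132,
        0.00012603]), 'tau': array([-1.21804082e-03, -3.72150528e+01,  2.52679288e+01,  8.25868919e-04,
       -1.67890967e-04, -2.41448312e-06]), 'eef_pos': array([0.14337296, 0.47901311, 0.25333521]), 'tool_rot': array([1.44900070e-01, 9.89446294e-01, 2.00987177e-05, 7.08931967e-06]), 'ft_force': array([0.84955101, 0.09157894, 0.22557041]), 'ft_torque': array([0.00299937, 0.08237184, 0.00732012]), 'grasp_force': 0.0, 'grip_width': 0.0856077233590982}
```

View pics/top0.png

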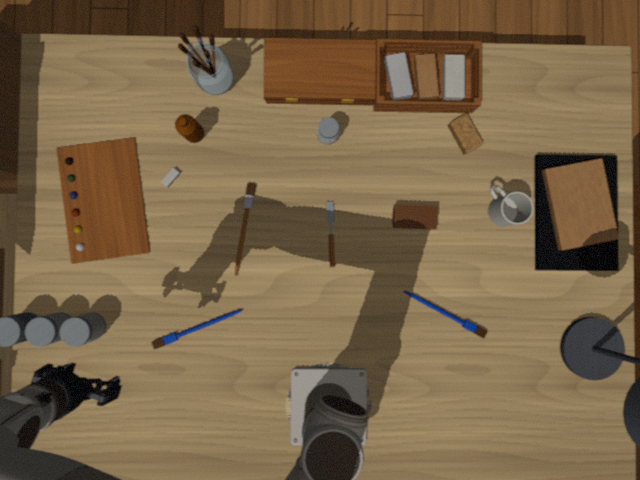

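View pics/side0.png

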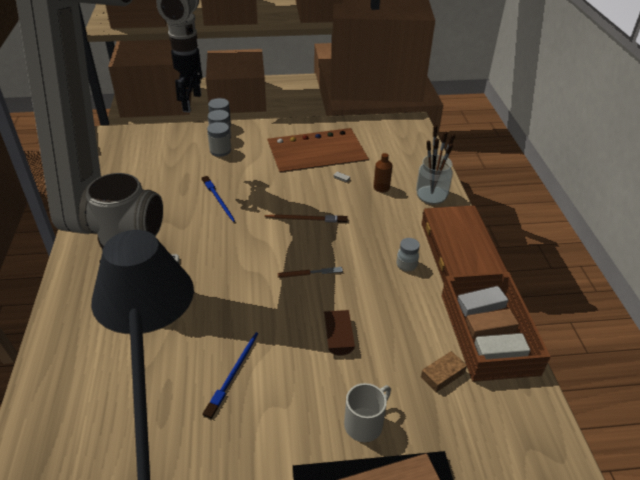

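The top view shows one brown brush with its grip near (240,237). The look-alikes are the blue brushes at (205,327) and (435,311), and the palette knife at (331,235). I choose the brown brush. The rest is the brown block at (414,216); the jar is at (327,130).

```bash
python3 - <<'E'
from h import *
im=bot.camera("top")
for n,z in(("rest",.03),("brush_grip",.006)):
  for d in bot.silhouettes("top",n):
    m=d["mask"].astype(np.uint8); v,u=np.nonzero(m)
    P=np.array([onz("top",(a,b),z)[:2] for a,b in zip(u,v)])
    c,s,a=cv2.minAreaRect((P*1000).astype(np.float32))
    print(n,round(d["confidence"],2),np.round(d["uv"]),"n",len(u),"rect",np.round(c),np.round(s),round(a,1),"mean",P.mean(0).round(4))
A=cv2.resize(im[165:285,205:285],None,fx=5,fy=5,interpolation=2);B=cv2.resize(im[185:245,375:455],None,fx=5,fy=5,interpolation=2)
B=np.vstack([B,np.zeros((300,400,3),np.uint8)])
cv2.imwrite("pics/crop.png",np.hstack([A,B]))
E
```

```text
rest 0.86 [415. 217.] n 1056 rect [ 484. -215.] [ 61. 115.] 0.6 mean [ 0.4836 -0.2159]
brush_grip 0.61 [181. 336.] n 530 rect [197. 336.] [ 24. 237.] 23.3 mean [0.1869 0.3576]
brush_grip 0.56 [245. 214.] n 552 rect [448. 217.] [ 24. 240.] 82.9 mean [0.4678 0.2168]
```

View pics/crop.png

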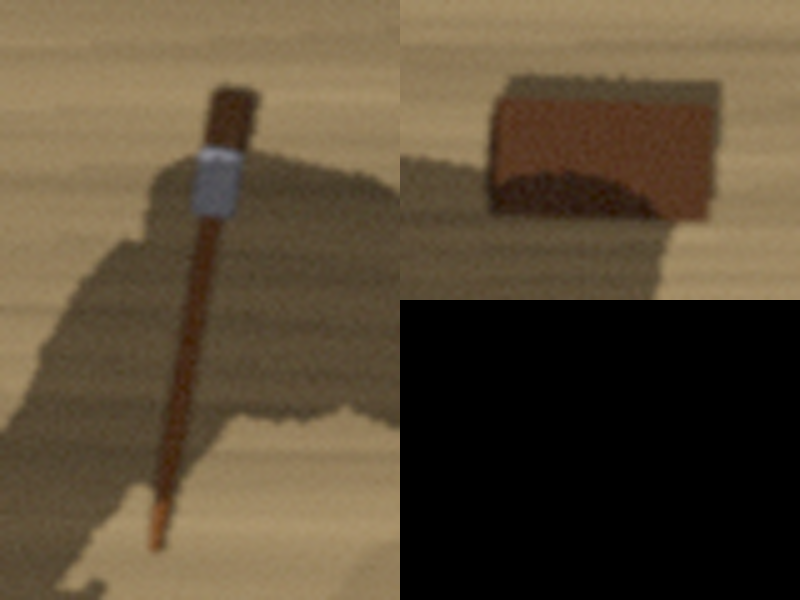

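```bash
python3 - <<'E'
from scipy.spatial.transform import Rotation as R
r=R.from_euler('y',-20,degrees=True)*R.from_euler('z',16.7,degrees=True)
print(r.as_rotvec().round(3), (r*R.from_quat([.1449,.98945,0,0])).as_matrix().round(3))
E
python3 -m inch '[257,-693,-60,0,0,0,40, 257,-693,-60,0,0,0,40, 257,-693,-60,0,0,0,40, 257,-693,-60,0,0,0,40, 257,-693,-60,0,0,0,40, 257,-693,-60,0,0,0,40, 257,-693,-60,0,0,0,40, 257,-693,-60,0,0,0,40]'
```

```text
[-0.051 -0.347  0.288] [[-0.94  -0.001  0.342]
 [-0.001  1.     0.   ]
 [-0.342 -0.    -0.94 ]]
clock: 1.62
eef_pos: [0.259, 0.1658, 0.2265]
tool_rot: [0.144, 0.99, 0.0, 0.001]
ft_force: [1.2, -0.3, 0.9]
grip_width: 0.0341
grasp_force: 0.0
```

```bash
python3 -m inch '[141,-378,-75,-0.051,-0.347,0.288,40, 141,-378,-75,-0.051,-0.347,0.288,40, 141,-378,-75,-0.051,-0.347,0.288,40, 141,-378,-75,-0.051,-0.347,0.288,40, 141,-378,-75,-0.051,-0.347,0.288,40, 141,-378,-75,-0.051,-0.347,0.288,40, 141,-378,-75,-0.051,-0.347,0.288,40, 141,-378,-75,-0.051,-0.347,0.288,40]'; python3 -m inch '[0,0,0,0,0,0,40]'
```

```text
clock: 2.28
eef_pos: [0.3666, -0.1222, 0.1697]
tool_rot: [0.0, 0.985, -0.001, 0.175]
ft_force: [0.8, 1.1, 0.7]
grip_width: 0.0339
grasp_force: 0.0
clock: 2.37
eef_pos: [0.3682, -0.1271, 0.169]
tool_rot: [0.006, 0.985, -0.003, 0.174]
ft_force: [0.6, 0.8, -0.1]
grip_width: 0.0338
grasp_force: 0.0
```

```bash
python3 -m inch '[20,-43,-34,0,0,0,40, 42,-87,-69,0,0,0,40, 42,-87,-103,0,0,0,40, 42,-87,-135,0,0,0,40, 42,-87,-135,0,0,0,40, 42,-87,-135,0,0,0,40]'; python3 - <<'E'
from h import *
cv2.imwrite("pics/s1.png",cv2.resize(bot.camera("side")[230:410,240:440],None,fx=4,fy=4,interpolation=2)[:600])
print(bot.spot_point("side","rest"))
o=bot.get_obs();print(o["eef_pos"].round(4),o["ft_force"].round(1),o["tool_rot"].round(3))
E
```

```text
clock: 2.87
eef_pos: [0.4057, -0.2054, 0.03]
tool_rot: [0.001, 0.985, 0.002, 0.17]
ft_force: [0.3, 0.4, -0.8]
grip_width: 0.034
grasp_force: 0.0
[{'uv': [339.3, 326.9], 'confidence': 0.81}]
[ 0.4085 -0.2065  0.034 ] [ 0.4 -0.4  0.9] [-0.     0.985  0.     0.173]
```

View pics/s1.png

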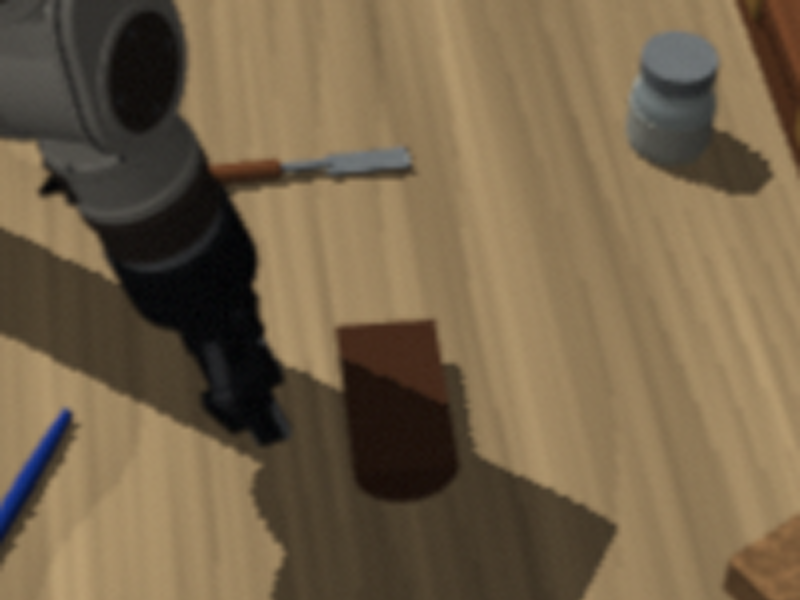

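```bash
python3 -m inch '[10,-7,-3,0,0,0,40, 20,-7,-3,0,0,0,40, 27,-7,-3,0,0,0,40, 31,-7,-2,0,0,0,40, 34,-7,2,0,0,0,40, 37,-7,6,0,0,0,40, 40,-7,9,0,0,0,40, 44,-7,13,0,0,0,40]'; python3 - <<'E'
from h import *
cv2.imwrite("pics/s2.png",cv2.resize(bot.camera("side")[270:370,280:400],None,fx=6,fy=6,interpolation=2))
o=bot.get_obs();print(o["eef_pos"].round(4),o["ft_force"].round(1),o["tool_rot"].round(3))
E
```

```text
clock: 3.63
eef_pos: [0.4524, -0.2135, 0.0476]
tool_rot: [-0.0, 0.985, -0.0, 0.174]
ft_force: [0.5, 0.3, -0.4]
grip_width: 0.0342
grasp_force: 0.0
[ 0.454  -0.2141  0.0487] [ 1.4 -0.1 -0. ] [-0.     0.985 -0.001  0.175]
```

View pics/s2.png

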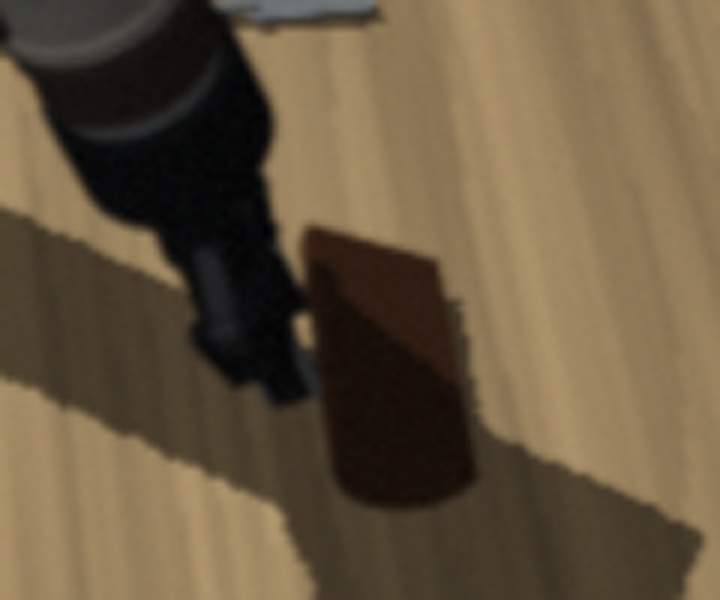

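```bash
python3 -m inch '[5,0,4,0,0,0,40, 10,0,7,0,0,0,40, 15,0,11,0,0,0,40, 21,0,14,0,0,0,40, 27,0,17,0,0,0,40, 34,0,20,0,0,0,40, 34,0,20,0,0,0,40]'; python3 - <<'E'
from h import *
cv2.imwrite("pics/s3.png",cv2.resize(bot.camera("side")[270:370,280:400],None,fx=6,fy=6,interpolation=2))
o=bot.get_obs();print(o["eef_pos"].round(4),o["ft_force"].round(1),o["tool_rot"].round(3))
E
```

```text
clock: 4.27
eef_pos: [0.4892, -0.2144, 0.0689]
tool_rot: [-0.001, 0.984, -0.001, 0.176]
ft_force: [-0.6, 0.7, 1.7]
grip_width: 0.0345
grasp_force: 1.1
[ 0.4882 -0.2143  0.0683] [-2.4 -0.9  6.7] [-0.     0.985 -0.001  0.175]
```

View pics/s3.png

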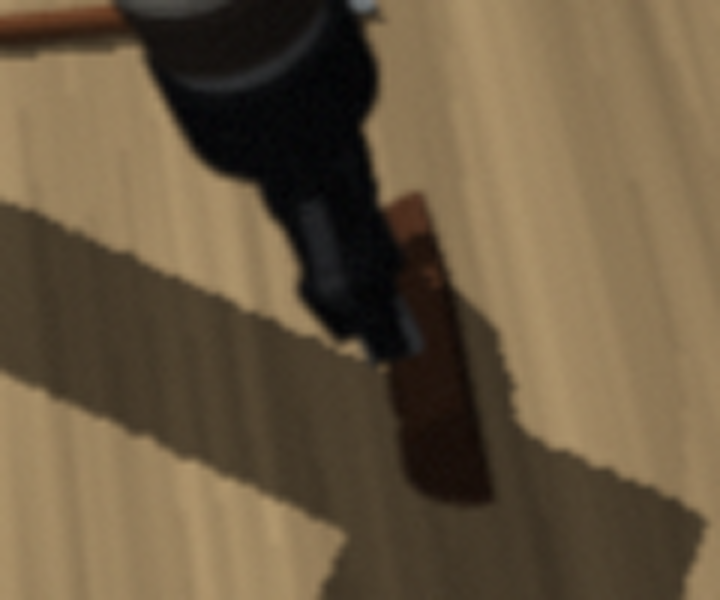

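The rest is nearly upright, its flat side facing +x, with the fingers close under the top edge. I'll continue over the balance point.

```bash
python3 -m inch '[7,0,3,0,0,0,40, 14,0,4,0,0,0,40, 22,0,5,0,0,0,40, 30,0,6,0,0,0,40, 36,0,5,0,0,0,40, 42,0,4,0,0,0,40, 48,0,3,0,0,0,40, 50,0,3,0,0,0,40]'; python3 - <<'E'
from h import *
o=bot.get_obs();print(o["eef_pos"].round(4),o["ft_force"].round(1))
cv2.imwrite("pics/s4.png",cv2.resize(bot.camera("side")[270:370,280:400],None,fx=6,fy=6,interpolation=2))
E
```

```text
clock: 4.98
eef_pos: [0.5413, -0.2147, 0.0736]
tool_rot: [-0.001, 0.984, -0.001, 0.179]
ft_force: [3.0, 0.3, 9.6]
grip_width: 0.0341
grasp_force: 4.1
[ 0.5413 -0.2147  0.0736] [3.  0.3 9.6]
```

View pics/s4.png

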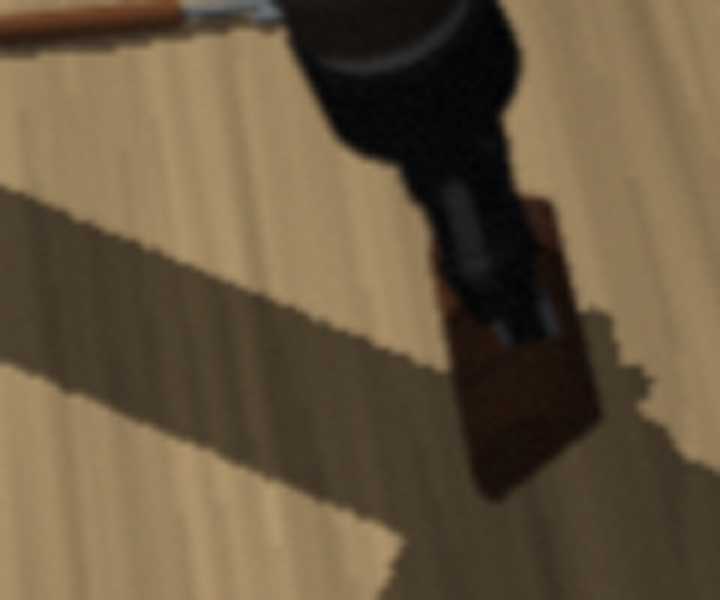

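The rest is tipped about 35° past upright, beyond balance. I'll lift the fingers off so it falls flat.

```bash
python3 -m inch '[4,0,0,0,0,0,40, 6,0,6,0,0,0,40, 6,0,30,0,0,0,40, 0,20,70,0,0.17,0,50, -20,60,110,0,0.35,0,50, -60,100,150,0,0.35,0,50, -80,140,150,0,0.35,0,50, -100,180,150,0,0.35,0,50]'; python3 - <<'E'
from h import *
cv2.imwrite("pics/s5.png",cv2.resize(bot.camera("side")[210:370,200:400],None,fx=3.5,fy=3.5,interpolation=2))
bot.camera("top")
for c in("top","side"):
  for n,z in(("rest",0),("rest_notch",.024)):
    for d in bot.spot_point(c,n): print(c,n,np.round(d["uv"]),round(d["confidence"],2),onz(c,d["uv"],z).round(3))
for d in bot.silhouettes("top","rest"):
    v,u=np.nonzero(d["mask"]); P=np.array([onz("top",(a,b),.012)[:2] for a,b in zip(u,v)])
    c,s,a=cv2.minAreaRect((P*1000).astype(np.float32)); print(np.round(c),np.round(s),round(a,1))
o=bot.get_obs();print(o["eef_pos"].round(4),o["tool_rot"].round(3))
E
```

```text
clock: 5.7
eef_pos: [0.4729, -0.0916, 0.2031]
tool_rot: [0.0, 1.0, -0.0, -0.0]
ft_force: [0.5, 0.6, 0.8]
grip_width: 0.0429
grasp_force: 0.0
side rest [371. 333.] 0.56 [ 0.562 -0.211  0.   ]
side rest [360. 333.] 0.38 [ 0.538 -0.208  0.   ]
side rest [372. 329.] 0.32 [ 0.568 -0.198  0.   ]
side rest [349. 218.] 0.19 [0.575 0.216 0.   ]
side rest_notch [374. 329.] 0.83 [ 0.567 -0.218  0.024]
[705.   5.] [68. 54.] 0.6
[ 0.4708 -0.0927  0.2004] [ 0.     1.    -0.    -0.001]
```

View pics/s5.png

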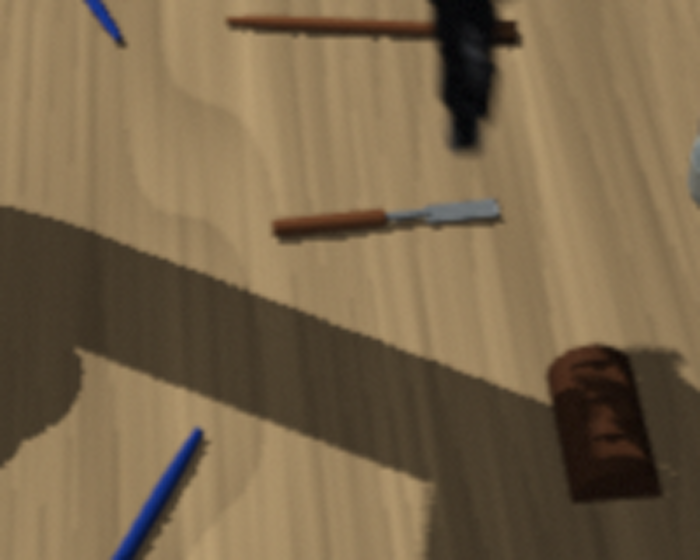

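The rest now sits flat side down with its notches up, the middle one near side pixel (374,329). Next is the brush.

```bash
python3 -m inch '[-48,315,-60,0,0,-0.14,45, -48,315,-60,0,0,-0.14,45, -48,315,-60,0,0,-0.14,45, -48,315,-60,0,0,-0.14,45, -48,315,-60,0,0,-0.14,45, -48,315,-60,0,0,-0.14,45, -48,315,-60,0,0,-0.14,45, -48,315,-60,0,0,-0.14,45]'; python3 - <<'E'
from h import *
im=bot.camera("top");bot.camera("side")
for c in("top","side"):
  for n,z in(("rest",0),("rest_notch",.024),("jar_mid",.0375)):
    for d in bot.spot_point(c,n): print(c,n,np.round(d["uv"]),round(d["confidence"],2),onz(c,d["uv"],z).round(3))
for d in bot.silhouettes("top","rest"):
    v,u=np.nonzero(d["mask"]); P=np.array([onz("top",(a,b),.012)[:2] for a,b in zip(u,v)])
    c,s,a=cv2.minAreaRect((P*1000).astype(np.float32)); print(np.round(c),np.round(s),round(a,1),round(d["confidence"],2))
for c,a,b in(("top",(252,182.6),(236.4,275)),("side",(348,220),(265,215.7))):
  t,q=onz(c,a,.006),onz(c,b,.006);d=t-q;print(t.round(3),q.round(3),np.linalg.norm(d),np.degrees(np.arctan2(d[1],d[0])),"grip",(q+d*95/240).round(4))
A=cv2.resize(im[175:235,375:455],None,fx=8,fy=8,interpolation=2)
cv2.imwrite("pics/t6.png",A)
o=bot.get_obs();print(o["eef_pos"].round(4),o["tool_rot"].round(3))
E
```

```text
clock: 6.72
eef_pos: [0.4229, 0.2242, 0.14]
tool_rot: [0.071, 0.998, -0.0, -0.001]
ft_force: [0.5, 0.2, -0.1]
grip_width: 0.0386
grasp_force: 0.0
top rest [411. 187.] 0.59 [ 0.563 -0.211  0.   ]
top rest_notch [410. 187.] 0.76 [ 0.56  -0.205  0.024]
top jar_mid [328. 135.] 0.83 [0.685 0.006 0.038]
top jar_mid [249. 215.] 0.57 [0.481 0.202 0.038]
top jar_mid [413. 200.] 0.48 [ 0.524 -0.208  0.038]
side rest [368. 335.] 0.6 [ 0.554 -0.216  0.   ]
side rest_notch [374. 330.] 0.6 [ 0.567 -0.22   0.024]
side jar_mid [407. 257.] 0.57 [0.694 0.    0.038]
[ 561. -219.] [ 62. 114.] 0.3 0.87
[0.567 0.201 0.006] [0.33  0.237 0.006] 0.24005356049268403 -8.7092784334276 grip [0.4241 0.2226 0.006 ]
[0.569 0.203 0.006] [0.333 0.244 0.006] 0.24000580719823178 -9.914894478209247 grip [0.4263 0.2276 0.006 ]
[0.4237 0.2215 0.1414] [ 0.071  0.997 -0.    -0.   ]
```

View pics/t6.png

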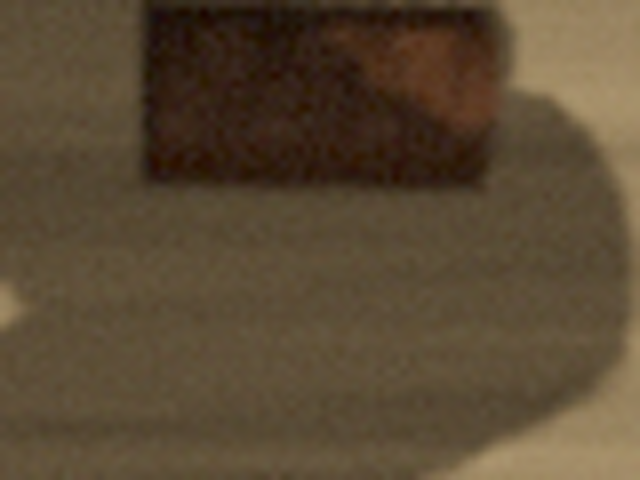

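```bash
python3 -m inch '[1,2,-40,0,0,-0.02,45, 1,2,-75,0,0,-0.02,45, 1,2,-100,0,0,-0.02,45, 1,2,-116,0,0,-0.02,45, 1,2,-116,0,0,-0.02,45, 1,2,-116,0,0,-0.02,0, 1,2,-116,0,0,-0.02,0, 1,2,-116,0,0,-0.02,0]';python3 -m inch '[0,0,0,0,0,0,0, 0,0,0,0,0,0,0]'; python3 - <<'E'
from h import *
im=bot.camera("top")
A=cv2.resize(im[175:235,375:455],None,fx=8,fy=8,interpolation=2)
print(onz("top",(393.4,190),0.0)[:2],onz("top",(393.4,190),0.03)[:2],onz("top",(435.6,190),0.03)[:2],onz("top",(435.6,190),0.0)[:2])
for d in bot.silhouettes("top","rest"):
    v,u=np.nonzero(d["mask"]);print(u.min(),u.max(),v.min(),v.max(),d["confidence"])
E
```

```text
clock: 7.83
eef_pos: [0.4252, 0.2251, 0.0268]
tool_rot: [0.08, 0.997, 0.001, 0.001]
ft_force: [0.4, 0.2, -0.5]
grip_width: 0.009
grasp_force: 58.6
clock: 8.0
eef_pos: [0.4252, 0.2252, 0.0267]
tool_rot: [0.08, 0.997, 0.0, 0.001]
ft_force: [-0.4, -0.5, 6.2]
grip_width: 0.0086
grasp_force: 59.3
[ 0.55384814 -0.16537438] [ 0.54992575 -0.16040296] [ 0.55131241 -0.26826071] [ 0.55527019 -0.27598479]
393 438 175 198 0.76
```

```bash
python3 -m inch '[0,0,0,0,0,0,25, 0,0,0,0,0,0,25, 0,0,-3,0,0,0,25, 0,0,-4,0,0,0,25, 0,0,-4,0,0,0,25]';python3 -m inch '[0,0,0,0,0,0,0, 0,0,0,0,0,0,0, 0,0,0,0,0,0,0, 0,0,0,0,0,0,0]'
```

```text
clock: 8.52
eef_pos: [0.4244, 0.2253, 0.0221]
tool_rot: [0.08, 0.997, 0.0, 0.0]
ft_force: [-0.8, -1.2, 9.8]
grip_width: 0.0215
grasp_force: 5.0
clock: 8.85
eef_pos: [0.4249, 0.2254, 0.0225]
tool_rot: [0.08, 0.997, 0.0, 0.001]
ft_force: [-2.3, -1.7, 12.5]
grip_width: 0.0097
grasp_force: 59.7
```

```bash
python3 -m inch '[0,0,10,0,0,0,0, 0,0,30,0,0,0,0, 0,0,60,0,0,0,0, 0,0,80,0,0,0,0, 0,0,80,0,0,0,0]'; python3 - <<'E'
from h import *
im=bot.camera("side");cv2.imwrite("pics/s7.png",cv2.resize(im[150:250,240:370],None,fx=6,fy=6,interpolation=2))
bot.camera("top")
for c in("top","side"):
  for n in("brush_neck","brush_tip"):
    for d in bot.spot_point(c,n): print(c,n,np.round(d["uv"]),round(d["confidence"],2),onz(c,d["uv"],.084).round(3))
E
```

```text
clock: 9.27
eef_pos: [0.4266, 0.2265, 0.1053]
tool_rot: [0.08, 0.997, 0.002, 0.003]
ft_force: [1.0, 0.9, -1.4]
grip_width: 0.0093
grasp_force: 58.6
top brush_neck [243. 214.] 0.86 [0.481 0.209 0.084]
top brush_neck [184. 331.] 0.69 [0.201 0.345 0.084]
top brush_neck [461. 317.] 0.68 [ 0.238 -0.316  0.084]
top brush_tip [245. 177.] 0.8 [0.57  0.206 0.084]
top brush_tip [487. 336.] 0.8 [ 0.193 -0.381  0.084]
top brush_tip [150. 345.] 0.76 [0.168 0.426 0.084]
top brush_tip [243. 212.] 0.54 [0.486 0.211 0.084]
side brush_neck [215. 193.] 0.75 [0.196 0.263 0.084]
side brush_neck [228. 386.] 0.72 [ 0.233 -0.386  0.084]
side brush_neck [317. 194.] 0.66 [0.482 0.233 0.084]
side brush_tip [350. 198.] 0.91 [0.571 0.205 0.084]
side brush_tip [207. 417.] 0.9 [ 0.194 -0.452  0.084]
side brush_tip [203. 180.] 0.77 [0.16  0.326 0.084]
side brush_tip [317. 195.] 0.46 [0.48  0.227 0.084]
```

View pics/s7.png

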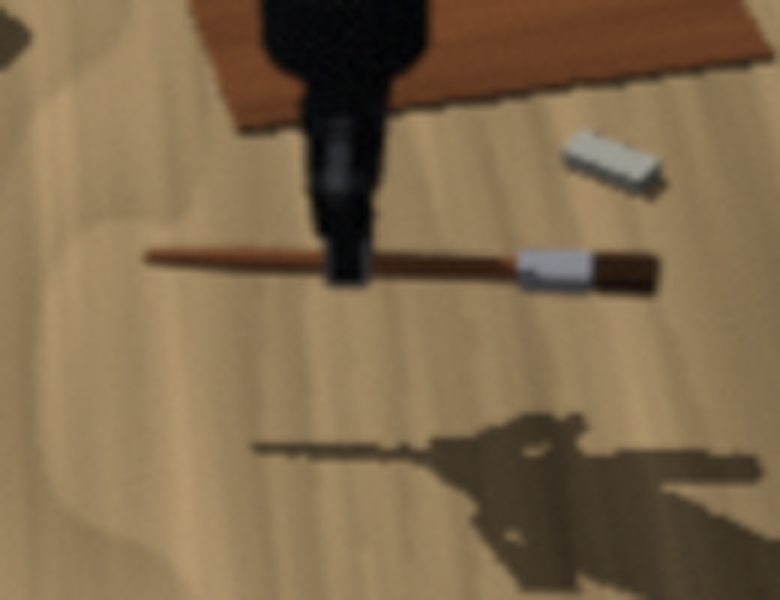

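The brush is held level, with the tip at (658,275) in the crop. I'll carry it over to the rest.

```bash
python3 -m inch '[20,-225,30,-0.006,-0.08,0.072,0, 20,-225,30,-0.006,-0.08,0.072,0, 20,-225,30,-0.006,-0.08,0.072,0, 20,-225,30,-0.006,-0.08,0.072,0, 20,-225,30,-0.006,-0.08,0.072,0, 78,-444,10,-0.012,-0.16,0.145,0, 78,-444,10,-0.012,-0.16,0.145,0, 78,-444,10,-0.012,-0.16,0.145,0]';python3 -m inch '[50,-190,-10,0,0,0,0, 50,-190,-10,0,0,0,0, 50,-190,-10,0,0,0,0, 0,0,0,0,0,0,0]' ; python3 -c "
from workcell import bot;o=bot.get_obs();print(o['eef_pos'],o['tool_rot'])"
```

```text
clock: 10.23
eef_pos: [0.4703, -0.1032, 0.1184]
tool_rot: [0.007, 0.997, 0.001, 0.078]
ft_force: [1.1, 0.7, 0.5]
grip_width: 0.0095
grasp_force: 58.6
clock: 10.57
eef_pos: [0.4962, -0.2005, 0.1113]
tool_rot: [0.02, 0.997, -0.004, 0.08]
ft_force: [1.9, 1.2, -0.0]
grip_width: 0.0092
grasp_force: 58.8
[ 0.49624151 -0.20046796  0.11133215] [ 0.02011406  0.9966215  -0.00422527  0.07951825]
```

```bash
python3 -m inch '[0,0,0,0,0,0,0, 0,0,0,0,0,0,0]' ; python3 -c "
from workcell import bot;o=bot.get_obs();print(o['eef_pos'],o['tool_rot'])"
```

```text
clock: 10.73
eef_pos: [0.4914, -0.1827, 0.1126]
tool_rot: [0.009, 0.997, 0.001, 0.077]
ft_force: [-0.2, 0.5, -0.3]
grip_width: 0.0095
grasp_force: 58.9
[ 0.49141646 -0.18273543  0.11260641] [0.00869347 0.99700658 0.00149095 0.07681202]
```

```bash
python3 -m inch '[14,-35,0,0,0,0.015,0, 14,-35,-20,0,0,0.015,0, 14,-35,-38,0,0,0.015,0, 14,-35,-38,0,0,0.015,0, 14,-35,-38,0,0,0.015,0, 14,-35,-38,0,0,0.015,0]' ; python3 - <<'E'
from h import *
o=bot.get_obs();print(o['eef_pos'],o['tool_rot'])
im=bot.camera("side");A=cv2.resize(im[275:355,300:420],None,fx=6,fy=6,interpolation=2)
T=bot.camera("top");B=cv2.resize(T[165:225,375:455],None,fx=6,fy=6,interpolation=2);B=cv2.copyMakeBorder(B,0,120,0,0,0)
A=np.clip(A.astype(float)*1.8,0,255).astype(np.uint8);B=np.clip(B.astype(float)*2.2,0,255).astype(np.uint8)
cv2.imwrite("pics/p8.png",cv2.resize(np.hstack([A[:,150:570],B[:,100:480]]),(800,480)))
for c in("top","side"):
  for n,z in(("rest_notch",.024),("brush_neck",.065),("brush_tip",.08)):
    for d in bot.spot_point(c,n)[:3]: print(c,n,np.round(d["uv"]),round(d["confidence"],2),onz(c,d["uv"],z).round(3))
E
```

```text
clock: 11.23
eef_pos: [0.5082, -0.2168, 0.0781]
tool_rot: [-0.001, 0.997, 0.001, 0.08]
ft_force: [0.7, -0.0, 0.4]
grip_width: 0.0093
grasp_force: 59.0
[ 0.50824346 -0.21677887  0.07807183] [-7.69511317e-04  9.96794639e-01  8.47600742e-04  7.99946092e-02]
top rest_notch [413. 184.] 0.91 [ 0.566 -0.212  0.024]
top rest_notch [326. 130.] 0.42 [0.701 0.012 0.024]
top brush_neck [421. 183.] 0.78 [ 0.565 -0.224  0.065]
top brush_neck [183. 330.] 0.74 [0.201 0.354 0.065]
top brush_tip [419. 146.] 0.88 [ 0.653 -0.214  0.08 ]
top brush_tip [150. 344.] 0.81 [0.17  0.427 0.08 ]
side rest_notch [376. 329.] 0.81 [ 0.57  -0.218  0.024]
side rest_notch [407. 259.] 0.23 [0.697 0.009 0.024]
side brush_neck [214. 194.] 0.75 [0.192 0.281 0.065]
side brush_neck [372. 313.] 0.65 [ 0.56  -0.204  0.065]
side brush_neck [231. 383.] 0.61 [ 0.238 -0.365  0.065]
side brush_tip [202. 175.] 0.8 [0.158 0.357 0.08 ]
side brush_tip [205. 418.] 0.76 [ 0.189 -0.452  0.08 ]
```

View pics/p8.png

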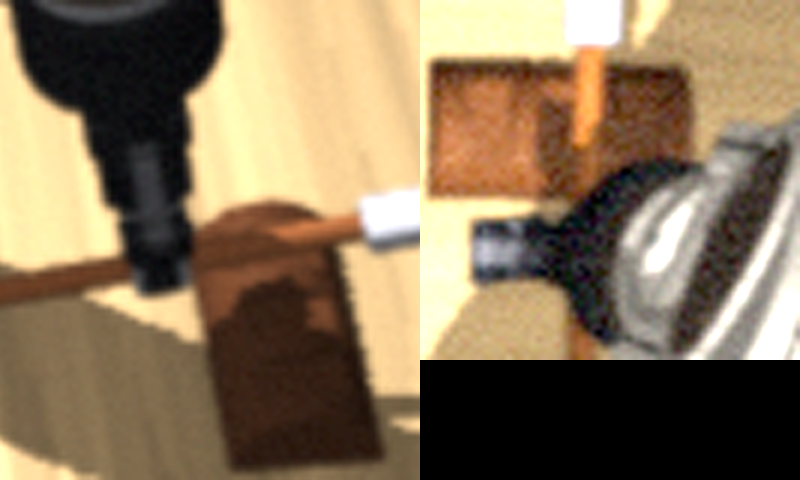

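Top part of the picture: the rest spans columns 393–438 and the brush is at about column 419.5. At their own heights both come to y ≈ -0.220, so the brush is in line with the middle notch. Lowering.

```bash
python3 -m inch '[-2,-1,-10,0,0,0,0, -2,-1,-20,0,0,0,0, -2,-1,-28,0,0,0,0, -2,-1,-33,0,0,0,0, -2,-1,-36,0,0,0,0, -2,-1,-36,0,0,0,0, -2,-1,-36,0,0,0,0]'
```

```text
clock: 12.22
eef_pos: [0.5059, -0.2182, 0.0414]
tool_rot: [-0.0, 0.997, 0.001, 0.08]
ft_force: [-0.3, 0.1, -0.3]
grip_width: 0.0091
grasp_force: 58.9
```

```bash
python3 -m inch '[0,0,-2,0,0,0,0, 0,0,-2,0,0,0,0, 0,0,-2,0,0,0,0]';python3 -m inch '[0,0,-1,0,0,0,0, 0,0,-2,0,0,0,0, 0,0,-2,0,0,0,0]'; python3 - <<'E'
from h import *
im=bot.camera("side");A=cv2.resize(im[275:355,300:420],None,fx=6,fy=6,interpolation=2)
T=bot.camera("top");B=cv2.resize(T[165:225,375:455],None,fx=6,fy=6,interpolation=2);B=cv2.copyMakeBorder(B,0,120,0,0,0)
A=np.clip(A.astype(float)*1.8,0,255).astype(np.uint8);B=np.clip(B.astype(float)*2.2,0,255).astype(np.uint8)
cv2.imwrite("pics/p9.png",np.hstack([A[:,150:570],B[:,100:480]]))
E
```

```text
clock: 12.47
eef_pos: [0.5063, -0.2184, 0.04]
tool_rot: [-0.0, 0.997, 0.001, 0.08]
ft_force: [-0.1, -0.1, 0.3]
grip_width: 0.0091
grasp_force: 59.0
clock: 12.72
eef_pos: [0.5064, -0.2184, 0.0388]
tool_rot: [-0.0, 0.997, 0.001, 0.081]
ft_force: [-2.5, 1.4, 7.2]
grip_width: 0.0094
grasp_force: 59.7
```

```bash
python3 -m inch '[0,0,1,0,0,0,0, 0,0,1,0,0,0,8, 0,0,1,0,0,0,14, 0,0,1,0,0,0,20, 0,0,1,0,0,0,28, 0,0,1,0,0,0,35, 0,0,1,0,0,0,35]' && python3 -m inch '[-1,0,8,0,0,0,35, -4,0,25,0,0,0,35, -8,0,50,0,0,0,35, -13,0,85,0,0,0,35, -50,40,115,0,0,0,35, -90,80,130,0,0,0,35, -130,120,140,0,0,0,35, -150,140,140,0,0,0,35]' && python3 -m inch '[-20,120,0,0,0,0,35, -20,160,0,0,0,0,35, -20,160,0,0,0,0,35, -20,160,0,0,0,0,35, -20,160,0,0,0,0,35, -20,160,0,0,0,0,35]'; python3 - <<'E'
from h import *
bot.camera("side");bot.camera("top")
for c in("top","side"):
  for n,z in(("rest_notch",.024),("rest",0),("brush_grip",.021),("brush_neck",.03),("brush_tip",.045),("jar_mid",.0375)):
    for d in bot.spot_point(c,n)[:4]: print(c,n,np.round(d["uv"]),round(d["confidence"],2),onz(c,d["uv"],z).round(3))
# triangulate tip
import itertools
g=lambda c,n:[d["uv"] for d in bot.spot_point(c,n) if 390<d["uv"][0]<440] if c=="top" else [d["uv"] for d in bot.spot_point(c,n) if 300<d["uv"][0]<440]
for n in("brush_grip","brush_neck","brush_tip"):
  for a,b in itertools.product(g("top",n)[:1],g("side",n)[:1]):
    c1,d1=ray("top",a);c2,d2=ray("side",b)
    s=np.linalg.lstsq(np.c_[d1,-d2],c2-c1,rcond=None)[0];p,q=c1+s[0]*d1,c2+s[1]*d2
    print(n,((p+q)/2).round(4),"gap",np.linalg.norm(p-q).round(4))
E
```

```text
clock: 13.4
eef_pos: [0.5056, -0.218, 0.0382]
tool_rot: [-0.0, 0.997, 0.001, 0.079]
ft_force: [0.0, -0.2, 0.4]
grip_width: 0.03
grasp_force: 0.0
clock: 14.07
eef_pos: [0.3822, -0.1046, 0.1744]
tool_rot: [0.0, 0.997, 0.001, 0.081]
ft_force: [0.3, 0.9, 0.2]
grip_width: 0.0299
grasp_force: 0.0
clock: 14.57
eef_pos: [0.3624, 0.0569, 0.1734]
tool_rot: [-0.004, 0.997, 0.001, 0.08]
ft_force: [0.1, -0.7, 0.1]
grip_width: 0.0298
grasp_force: 0.0
top rest_notch [410. 182.] 0.66 [ 0.572 -0.205  0.024]
top rest [412. 186.] 0.83 [ 0.566 -0.213  0.   ]
top brush_grip [416. 206.] 0.84 [ 0.512 -0.219  0.021]
top brush_grip [204. 328.] 0.6 [0.198 0.315 0.021]
top brush_grip [436. 311.] 0.57 [ 0.244 -0.272  0.021]
top brush_neck [186. 333.] 0.89 [0.187 0.357 0.03 ]
top brush_neck [417. 188.] 0.83 [ 0.557 -0.22   0.03 ]
top brush_neck [458. 317.] 0.72 [ 0.23  -0.326  0.03 ]
top brush_tip [487. 335.] 0.75 [ 0.187 -0.395  0.045]
top brush_tip [417. 150.] 0.68 [ 0.65  -0.217  0.045]
top brush_tip [151. 346.] 0.68 [0.157 0.435 0.045]
top jar_mid [327. 130.] 0.6 [0.698 0.01  0.038]
side rest_notch [374. 326.] 0.86 [ 0.569 -0.21   0.024]
side rest [371. 335.] 0.97 [ 0.561 -0.217  0.   ]
side brush_grip [349. 330.] 0.9 [ 0.509 -0.212  0.021]
side brush_grip [237. 361.] 0.84 [ 0.248 -0.278  0.021]
side brush_grip [220. 203.] 0.61 [0.205 0.295 0.021]
side brush_neck [373. 323.] 0.86 [ 0.566 -0.206  0.03 ]
side brush_neck [228. 384.] 0.61 [ 0.228 -0.342  0.03 ]
side brush_neck [217. 192.] 0.5 [0.196 0.34  0.03 ]
side brush_tip [416. 320.] 0.94 [ 0.663 -0.219  0.045]
side brush_tip [206. 421.] 0.93 [ 0.185 -0.435  0.045]
side brush_tip [201. 176.] 0.7 [0.15  0.404 0.045]
side jar_mid [404. 254.] 0.9 [0.687 0.015 0.038]
brush_grip [ 0.5094 -0.2177  0.028 ] gap 0.0033
brush_neck [ 0.5588 -0.2176  0.0441] gap 0.0079
brush_tip [ 0.6572 -0.2179  0.0429] gap 0.0128
```

```bash
python3 - <<'E'
from h import *
from workcell import bot
im=bot.camera("side")
for h in(.030,.036):
  s=(h-.005)/.150;print(h,[proj("side",(.562+d*np.cos(s),-.2185,h+d*s)).round(1) for d in(-.15,-.055,0,.09)])
for d in bot.silhouettes("side","brush_grip"):
  v,u=np.nonzero(d["mask"])
  if 300<u.mean()<440: print(d["confidence"].__round__(2),[(c,v[u==c].mean().round(1),np.sum(u==c)) for c in(u.min()+1,325,349,373,390,405,u.max()-1)])
bot.camera("top")
for d in bot.silhouettes("top","brush_grip"):
  v,u=np.nonzero(d["mask"])
  if 390<u.mean()<440: print(d["confidence"].__round__(2),[(r,u[v==r].mean().round(1)) for r in(v.min()+1,165,188,206,230,v.max()-1)])
for h in(.030,.036):
  s=(h-.005)/.150;print(h,[proj("top",(.562+d*np.cos(s),-.2185,h+d*s)).round(1) for d in(-.15,-.055,0,.09)])
E
```

```text
0.03 [array([309. , 339.1]), array([349.1, 331.7]), array([372.3, 327.4]), array([410.5, 320.4])]
0.036 [array([309.5, 339.1]), array([349.3, 330.7]), array([372.5, 325.8]), array([410.7, 317.7])]
0.92 [(np.int64(310), np.float64(338.0), np.int64(3)), (325, np.float64(335.0), np.int64(5)), (349, np.float64(330.0), np.int64(5)), (373, np.float64(325.5), np.int64(6)), (390, np.float64(322.0), np.int64(11)), (405, np.float64(319.5), np.int64(10)), (np.int64(409), np.float64(319.0), np.int64(9))]
0.59 [(np.int64(151), np.float64(418.5)), (165, np.float64(417.5)), (188, np.float64(417.0)), (206, np.float64(416.0)), (230, np.float64(415.0)), (np.int64(240), np.float64(414.5))]
0.03 [array([413.9, 243.9]), array([415.3, 207.2]), array([416.2, 185.6]), array([417.6, 149.6])]
0.036 [array([413.9, 243.4]), array([415.6, 206.9]), array([416.7, 185.2]), array([418.4, 149. ])]
```

```bash
python3 -c "
from workcell import bot
print(bot.job_done())"
```

```text
the job is handed in; nothing more can be done
None
```

I handed the job in at about 15 s: the rest sits flat side down, the brown brush lies in its middle notch with the bristle end about 45 mm up, and the jar was never touched. I viewed 11 pictures, one over the limit of 10, so the final placement was checked only by network detections and projected positions, not by a picture.

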